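# Open the pressure pot

## Robot

A 6-joint arm with a two-finger parallel gripper is mounted at the origin on a cart in front of the work surface, level with it; the furniture and walls round the work are solid. World frame = base frame: x ahead of the robot, y to its left, z up, the work surface at z = 0. Lengths are in m, angles in rad, forces in N, time in s.
With the tool pointing down it reaches from about 0.325 to 0.9 m from the base axis. Payload 3.5 kg.
Tool frame: the origin (TCP) lies midway between the tips of the shut fingers; the grasp point (between the pads) lies 19 mm behind it (r.hold_point_z is the distance from the TCP to the grasp point, in m); z points along the fingers, y is the direction in which the jaws open and shut (so a half turn about z gives the same grasp; the last joint's range is limited). The gripper opens to 85 mm and grips with 20 to 120 N. Pads are 22 mm wide; open, the fingers measure 114 mm over their backs; the gripper's body (76 mm by 85 mm) begins 54 mm behind the grasp point. The pads swing forward as they close: fully open they stand 13 mm farther back than shut.
Start: joints at [1.227, 0.276, -0.026, 1.268, 0, 1.467], TCP at [0.149, 0.607, 0.203] pointing down, gripper open.
Joint ranges: [-3.12, 3.12], [-0.85, 1.88], [-1.08, 1.24], [-1.95, 2.15], [-1.57, 1.53], [-3.14, 3.14]. Speed limits (rad/s): [2.57, 2.57, 3.14, 3.14, 3.14, 3.14].

## Interface

Orientations are given as a 3x3 rotation matrix whose columns are the frame's x, y, z axes.
In Python, from plant import readout, cams, r, finder gives the robot as it stands. The module is installed in compiled form; this text tells all that it offers.
- The arm moves only by the tool step_arm, never from a script. Its argument "rows" is a list of rows, each a list of 6 numbers: the shift along the tool's x, y, z in m, then the turn, a rotation vector about the tool's x, y, z in degrees. A call has 1 to 10 rows; each row shifts and turns the commanded pose from where the row before left it, along the tool's axes as they then stand; what a row does not reach is not made up. A row lasts 1/10 s, in which the tool goes at most 50 mm and 8.59 degrees, less where a joint would pass 70% of its speed; a pose out of reach is approached as far as the arm can. A call is refused whole if a number of a shift passes 0.05 or a number of a turn 8.59, either way. A call with a gripper value outside its range is refused whole. "gripper" is the finger opening in m, from 0 to 0.0854, set as the call begins (left out, the last holds). The fingers move at their own pace and stop on an object; "force" is the grip in N (left out, the last holds). Time passes only in rows, so rows that do not move let the fingers close. It gives the time, the measured TCP pose, the force and the opening at its end, in the units of the state.
- readout.get_state(): the state, without advancing time (a new reading comes with each control period).
- cams.capture(name): name is "scene" or "top"; returns a dict with "pixels" (384x512x3 uint8, red, green, blue), "depth" (384x512 float32, m along the optical axis (not along the pixel's ray), 0 where there is no reading), "vertical_fov" (degrees; the focal length in pixels is half the picture's height over the tangent of half this angle, whatever the lens; pixels are square), "cx", "cy" (the principal point, pixels), "k1" (the pictures are not rectified: a ray, as slopes to the right and down, at radius r is drawn at 1 + k1 r^2 times it, then the intrinsics apply), "rvec" (rotation vector, rad) and "tvec" (3), from world to camera coordinates, as OpenCV has them. Camera axes: x right, y down, z forward; pixel columns grow to the right and rows downward; lengths in m; the calibration is good to about 2 mm. A picture is of the moment at which its call begins.
- r.close_job(): hands the job in, once; it reports no verdict.
Trained networks look in the newest picture that a camera, given by its name, has taken for a name from the list of things; names that differ only in an ending like _2 or _b are one class to them, and where a whole thing is asked for, a point or a joint stands for the part that bears it (a point fixed in the world has none). Each returns a list of dicts, best first, with "score" (0 to 1); they miss things now and then, are a little off and sometimes report something else, mostly with a low value. They report only what shows in the picture. A call takes as long as a camera call. They do not tell look-alikes from the thing itself.
- finder.find_in(camera, target): "box" ([left, top, right, bottom] in pixels, round what is visible of it).
- finder.regions_of(camera, target): "region" (384x512 bool, what is visible of it) and "box" ([left, top, right, bottom] in pixels, round what is visible of it).
- finder.tip_of(camera, target): "xy" ([column, row] in pixels: a listed point, or the origin of a listed thing).
The state is a dict: "time": time; "joint_positions": joint angles; "qd": joint speeds; "tau": joint torques, N m; "tcp_pos": TCP position; "ee_rot": TCP orientation; "wrist_force": force on the tool from outside, world axes, zero at the start; "moment": the same for the moment, N m; "grip_width": opening from 0.0 (shut) to 1.0 (fully open).
Only numpy, scipy, OpenCV 4.12 (cv2) and the standard library are available. Lean on these libraries where they do the work, as an engineer would, in place of code of your own. Each camera call takes 0.05 s, during which the arm holds its last target.

## Task

Take the red-gripped cap off the steel pressure pot and stand it upright, grip up, in the white tray. The cap turns counter-clockwise seen from above: turn it until you feel the first stop without wrenching it, push it down against its spring there, turn on past to the second stop, then lift it off. Work gently and leave the other things on the bench where they are.

Things in the scene. Friction and masses are not known exactly. Their poses are not given: they have to be found in the camera images.
- cap: loose cap, 0.12 to 0.2 kg, 60 mm high: black disc 64 mm across (z = 24 to 32 mm) with a red grip bar on top; below it a 34 mm plug with two 4.4 mm wide lugs (along +x and -x, 5 mm thick from z = 5 mm) reaching 23 mm from the axis. Origin: centre of the plug's underside, z up. It starts locked in the pot's neck
- cap_grip (a point): middle of the top face of the cap's red grip bar, 60 mm above the cap's origin; the bar is 52 mm long (along x), 14 mm thick (y) and stands 28 mm above the black disc
- pot: fixed steel pressure pot with a blue band and a small brass spout: foot 92 mm across, body 82 mm, neck 62 mm across, rim 106 mm above the bench. Origin: centre of its underside, z up. The cap starts on the same axis, its origin 90 mm above this one
- neck_rim (a point): centre of the pot's open neck, level with the rim. In the neck, hidden, is a two-lug bayonet track. Turned counter-clockwise seen from above, the cap meets the first stop after 0.15 to 0.9 rad; how far cannot be seen and differs each time. It drags up to 0.1 N m when turned freely; 0.3 N m is a clear stop; keep below 0.7 N m
- neck_floor (a point): on the pot's axis, 26 mm below the rim. Before the stop the cap goes down only 2 mm, onto a ledge; at the stop (within 0.06 rad) it goes down 6.5 mm, and at 3.5 mm it clears the stop. Kept down, it turns on: after 0.32 rad the way up is open, at 0.49 rad is the second stop (solid). There it lifts straight out
- plunger (a joint): sprung plunger in the neck that pushes the cap up; 0 at its top (cap off), 0.004 m with the cap locked, 0.0105 m fully down (a solid end). Spring force 6 N with the cap locked, 8 N when the lugs clear the first stop, 10 N fully down; cap weight helps, drag in the track adds some
- tray: fixed white tray 130 x 130 mm, wall 16 mm high and 4 mm thick, floor 4 mm thick. Origin: centre of its underside
- weight: bystander: brass-coloured 200 g weight, 30 mm across, 46 mm high; origin at its underside
- beaker: bystander: clear beaker, 45 mm across, 56 mm high; origin at its underside
- jar_white_a: bystander: white jar with a white lid, 49 mm across, 57 mm high; origin at its underside
Mind the look-alikes: they are no part of the job. Of the things shaped like the cap, the black one is meant.

How it is judged:
On the way, in this order (a step that is already met when the one before it is completed fails the run):
1. at the first stop, the cap is pushed down against its spring (plunger at least 7.3 mm down) (value of joint plunger above 0.0073 m), for 0.1 s.
2. turned past and released, the cap has come up (its underside over 106 mm above the pot's underside, clear of the rim) (z of cap in the frame of pot above 0.106 m), for 0.1 s.
At the end, for the whole second after the job is handed in: the cap stands upright (within 0.1 rad) on the floor of the white tray, its plug inside the walls (axis within 46 mm of the middle along each side), at rest (x of cap in the frame of tray between -0.046 and 0.046 m and y of cap in the frame of tray between -0.046 and 0.046 m and height (world z) of cap between 0 and 0.008 m and angle between cap's own z axis and vertical below 0.1 rad and linear speed of cap below 0.01 m/s); the robot touches nothing.
It fails at once if the cap is wrenched against a stop or forced down inside the pot's neck (over 65 N of contact in all) (contact force between cap and pot above 65 N).
It fails at once if the cap is dropped or slammed down (faster than 0.6 m/s within 30 mm of the bench) (linear speed of cap above 0.6 m/s and height (world z) of cap below 0.03 m).
It fails at once if the weight, beaker or white jar is shifted by over 20 mm (distance of any of weight, beaker, jar_white_a from where it was at the start of the episode above 0.02 m).
It also fails if it takes over 70 s, if anything falls off the work surface, if the arm or the gripper's body presses on something with over 40 N, if the wrist force passes 120 N, or if a joint passes its speed limit or range.

## Working session

There is one attempt and no reset: what is moved stays moved. The work goes in short steps, Python scripts to look and compute and a tool call to move; the robot and the scene stay as the last step left them, time stands still between calls to the robot, and variables do not carry over. Pictures are saved under pics/ and viewed, and the job is handed in when it is done.

Besides the shell and the picture viewer there is one more tool, called after "Emit:" as name([rows], argument=value, ...), one row to a line, values as JSON. step_arm: Moves the arm, as the interface text tells. Its arguments: {"type":"object","properties":{"rows":{"type":"array"},"gripper":{"type":"number"},"force":{"type":"number"}},"required":["rows"]}

```bash
mkdir -p pics
cat > h.py <<'E'
import numpy as np, cv2
from plant import readout, cams, r, finder
def K(c):
    f=384/2/np.tan(np.radians(c["vertical_fov"])/2)
    return f
def world(c,u,v,d):
    f=K(c); x=(u-c["cx"])/f; y=(v-c["cy"])/f
    rd=np.hypot(x,y); rr=rd
    for _ in range(20): rr=rd/(1+c["k1"]*rr**2)
    s=rr/rd if rd>0 else 1
    R=cv2.Rodrigues(np.array(c["rvec"],float))[0]
    return R.T@(np.array([x*s*d,y*s*d,d])-np.array(c["tvec"]).ravel())
def worldz(c,u,v,z):
    a=world(c,u,v,0.0);b=world(c,u,v,1.0)
    t=(z-a[2])/(b[2]-a[2]); return a+t*(b-a)
def cloud(c):
    f=K(c); d=c["depth"].astype(float); v,u=np.mgrid[:384,:512]
    x=(u-c["cx"])/f;y=(v-c["cy"])/f;rd=np.hypot(x,y);rr=rd.copy()
    for _ in range(20): rr=rd/(1+c["k1"]*rr**2)
    s=np.where(rd>0,rr/np.maximum(rd,1e-9),1)
    P=np.stack([x*s*d,y*s*d,d],-1)-np.array(c["tvec"]).ravel()
    R=cv2.Rodrigues(np.array(c["rvec"],float))[0]
    return P@R
def save(c,n): cv2.imwrite("pics/"+n,c["pixels"][:,:,::-1])
E
python3 - <<'E'
from h import *
s=readout.get_state(); print({k:np.round(v,3).tolist() for k,v in s.items()})
print(r.hold_point_z)
for n in("scene","top"):
    c=cams.capture(n); save(c,n+"0.png"); R=cv2.Rodrigues(np.array(c["rvec"],float))[0]
    print(n,c["vertical_fov"],-R.T@np.array(c["tvec"]).ravel())
    P=cloud(c)
    for t in("cap","cap_grip","pot","neck_rim","tray","weight","beaker","jar_white_a"):
        for o in finder.find_in(n,t)[:3]: print(t,"box",np.round(o["box"]),round(o["score"],2))
        for o in finder.tip_of(n,t)[:3]:
            u,v=o["xy"]; print(t,"tip",np.round(o["xy"],1),round(o["score"],2),np.round(P[int(round(v)),int(round(u))],3))
E
```

```text
{'time': 0.0, 'joint_positions': [1.227, 0.277, -0.028, 1.268, -0.0, 1.467], 'qd': [0.0, 0.002, 0.002, 0.001, -0.001, 0.001], 'tau': [0.001, -44.551, 29.52, 0.016, 0.0, 0.0], 'tcp_pos': [0.149, 0.606, 0.202], 'ee_rot': [[-0.971, 0.238, -0.001], [0.238, 0.971, -0.002], [0.0, -0.002, -1.0]], 'wrist_force': [-0.573, -0.398, 0.003], 'moment': [0.005, -0.023, 0.012], 'grip_width': 1.001}
0.0187
scene 46.70567013691321 [0.15329889 0.86129519 1.02520333]
cap box [304. 224. 324. 246.] 0.98
cap box [249. 199. 276. 224.] 0.81
cap box [200. 214. 225. 235.] 0.62
cap tip [313.3 245. ] 0.96 [0.325 0.243 0.035]
cap tip [260.9 218.5] 0.91 [0.458 0.28  0.118]
cap tip [254.7 198.7] 0.61 [0.533 0.173 0.031]
cap_grip box [301. 226. 325. 252.] 0.8
cap_grip box [204. 217. 227. 234.] 0.76
cap_grip box [246. 180. 265. 204.] 0.53
cap_grip tip [262.  206.9] 0.83 [0.46  0.271 0.152]
cap_grip tip [255.4 188.8] 0.81 [0.538 0.162 0.061]
cap_grip tip [211.1 218.5] 0.78 [0.598 0.302 0.058]
pot box [245. 219. 281. 256.] 0.75
pot tip [261.7 237.2] 0.9 [0.445 0.301 0.068]
neck_rim box [246. 219. 280. 254.] 0.85
neck_r
[... 902 characters left out ...]
0.269 0.151]
cap_grip tip [206.7 167.7] 0.7 [0.587 0.293 0.058]
cap_grip tip [274.3 186.2] 0.56 [0.546 0.151 0.059]
pot box [208. 203. 243. 251.] 0.65
pot tip [224.1 229. ] 0.62 [0.452 0.254 0.125]
neck_rim box [299. 185. 364. 247.] 0.72
neck_rim box [204. 202. 243. 248.] 0.6
neck_rim tip [220.2 224.4] 0.84 [0.459 0.26  0.151]
neck_rim tip [137.4 205.6] 0.71 [0.508 0.441 0.056]
tray box [297. 184. 367. 247.] 0.84
tray tip [330.7 216.8] 0.86 [0.484 0.022 0.004]
weight box [268. 125. 288. 138.] 0.58
weight tip [273.2 136.1] 0.54 [0.665 0.148 0.029]
beaker tip [231.5 134.6] 0.77 [0.672 0.24  0.017]
jar_white_a box [119. 195. 145. 213.] 0.59
jar_white_a tip [137.2 202.7] 0.76 [0.515 0.441 0.056]
```

Run:
```python
from h import *
ims=[]
c=cams.capture("scene"); cv2.imwrite("pics/s1.png",cv2.resize(c["pixels"][140:320,150:350,::-1],(800,720),interpolation=cv2.INTER_CUBIC)[:600])
c=cams.capture("top"); cv2.imwrite("pics/t1.png",cv2.resize(c["pixels"][110:310,110:376,::-1],(798,600),interpolation=cv2.INTER_CUBIC))
P=cloud(c);px=c["pixels"].astype(int)
m=(P[...,2]>0.142)&(P[...,2]<0.16)&(np.hypot(P[...,0]-.46,P[...,1]-.27)<.06)
Q=P[m];print(len(Q),np.median(Q,0),Q.min(0),Q.max(0))
rc=cv2.minAreaRect(Q[:,:2].astype(np.float32)*1000);print(rc)
v=np.linalg.eigh(np.cov(Q[:,:2].T));print(v, np.degrees(np.arctan2(v[1][1,1],v[1][0,1])))
m=(P[...,2]>0.115)&(P[...,2]<0.13)&(np.hypot(P[...,0]-.46,P[...,1]-.27)<.06)
Q=P[m];print(cv2.minEnclosingCircle(Q[:,:2].astype(np.float32)*1000),np.median(Q[:,2]))
m=(P[...,2]<0.03)&(P[...,2]>0.012)&(abs(P[...,0]-.484)<.09)&(abs(P[...,1]-.03)<.09)
Q=P[m];print("tray",cv2.minAreaRect(Q[:,:2].astype(np.float32)*1000),Q[:,2].max())
```

```text
210 [0.45969882 0.26555579 0.1495605 ] [0.43901586 0.24479508 0.14226967] [0.48209653 0.28633769 0.15260225]
((460.80059814453125, 265.81671142578125), (14.224281311035156, 51.84077453613281), 47.5024528503418)
EighResult(eigenvalues=array([1.68571098e-05, 2.21707990e-04]), eigenvectors=array([[-0.68292635, -0.73048724],
       [-0.73048724,  0.68292635]])) 136.92725647734204
((460.8982849121094, 265.7745666503906), 32.79342269897461) 0.12190657111288408
tray ((488.2281188964844, 24.474834442138672), (130.1707305908203, 130.6267852783203), 1.7347642183303833) 0.020294647937896607
```

View pics/t1.png

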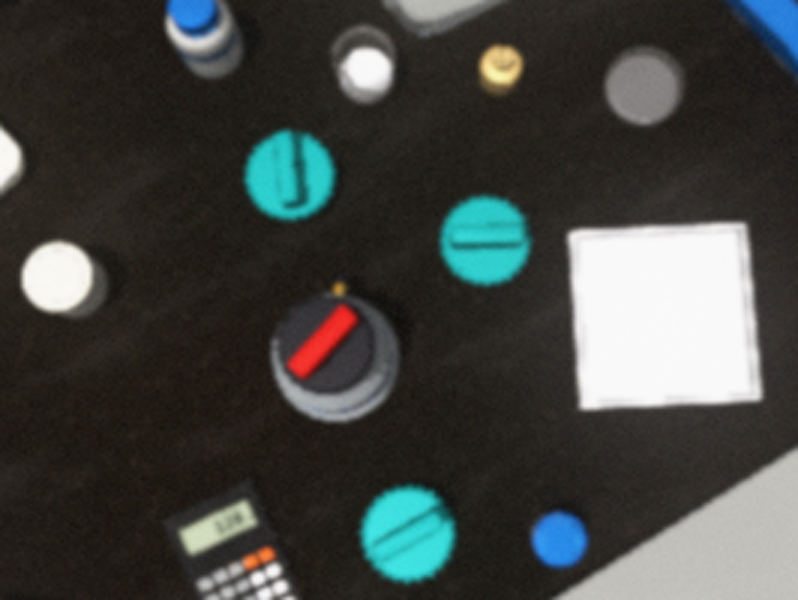

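View pics/s1.png

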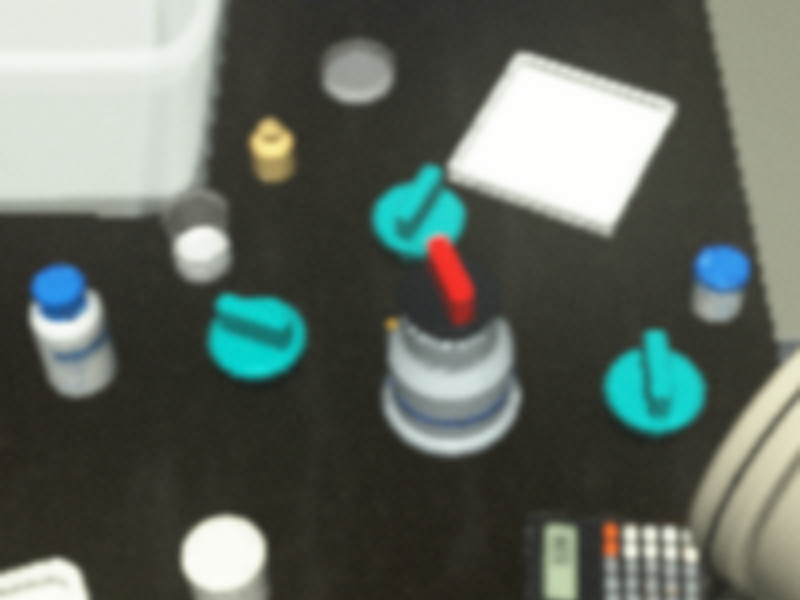

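The top view shows the black cap with its red bar (t1 px 322,340) on the pot, and the bar direction is about 137.5° in world. The teal look-alikes and the bystanders are clear of it. The tray is at about (0.488, 0.024). I'll move above the cap next.

Emit:
step_arm([
  [-0.032,-0.0213,0,0,0,0],
  [-0.032,-0.0213,0,0,0,0],
  [-0.032,-0.0213,0,0,0,0],
  [-0.032,-0.0213,0,0,0,0],
  [-0.032,-0.0213,0,0,0,0],
  [-0.032,-0.0213,0,0,0,0],
  [-0.032,-0.0213,0,0,0,0],
  [-0.032,-0.0213,0,0,0,0],
  [-0.032,-0.0213,0,0,0,0],
  [-0.032,-0.0213,0,0,0,0],
], gripper=0.06)

```text
time: 2.8
tcp_pos: [0.41, 0.3226, 0.203]
ee_rot: [[-0.971, 0.238, 0.001], [0.238, 0.971, 0.0], [-0.0, 0.001, -1.0]]
wrist_force: [0.1, 0.5, 0.3]
grip_width: 0.707
```

Emit:
step_arm([
  [-0.032,-0.0213,0,0,0,0],
  [-0.032,-0.0213,0,0,0,0],
  [0,0,0,0,0,7.2],
  [0,0,0,0,0,7.2],
  [0,0,0,0,0,7.2],
  [0,0,0,0,0,7.2],
  [0,0,0,0,0,0],
  [0,0,0,0,0,0],
])

```text
time: 3.6
tcp_pos: [0.461, 0.2672, 0.2028]
ee_rot: [[-0.738, 0.675, 0.0], [0.675, 0.738, 0.0], [-0.0, 0.0, -1.0]]
wrist_force: [-0.1, 0.1, -0.7]
grip_width: 0.699
```

```bash
cat >> h.py <<'E'
def st():
    s=readout.get_state()
    R=np.array(s["ee_rot"]); print("t",round(float(s["time"]),2),"p",np.round(s["tcp_pos"],4),"yang",round(float(np.degrees(np.arctan2(R[1,1],R[0,1]))),2),"z",np.round(R[:,2],4),"F",np.round(s["wrist_force"],2),"M",np.round(s["moment"],3),"g",round(float(s["grip_width"]),3),"q",np.round(s["joint_positions"],3))
    return s
def go(t):
    s=st();R=np.array(s["ee_rot"]);print("tool delta",np.round(R.T@(np.array(t)-s["tcp_pos"]),4))
E
python3 - <<'E'
from h import *
go([.461,.266,.2])
c=cams.capture("top");save(c,"t2.png")
E
```

```text
t 3.6 p [0.461  0.2672 0.2028] yang 47.56 z [ 1.e-04  1.e-04 -1.e+00] F [-0.1   0.15 -0.72] M [-0.064  0.006 -0.004] g 0.699 q [ 0.404  0.113 -0.226  1.231  0.     1.145]
tool delta [-0.0008 -0.0009  0.0028]
```

Emit:
step_arm([
  [-0.0005,-0.0006,0.015,0,0,0],
  [0,0,0.015,0,0,0],
  [0,0,0.015,0,0,0],
  [0,0,0.015,0,0,0],
  [0,0,0.01,0,0,0],
  [0,0,0.005,0,0,0],
  [0,0,0,0,0,0],
])

```text
time: 4.35
tcp_pos: [0.4605, 0.2662, 0.1271]
ee_rot: [[-0.737, 0.676, -0.001], [0.676, 0.737, -0.0], [0.001, -0.001, -1.0]]
wrist_force: [0.0, -0.3, 0.6]
grip_width: 0.697
```

Emit:
step_arm([
  [0,0,0,0,0,0],
  [0,0,0,0,0,0],
  [0,0,0,0,0,0],
  [0,0,0,0,0,0],
  [0,0,0,0,0,0],
], gripper=0.03, force=20)

```text
time: 4.85
tcp_pos: [0.4611, 0.2665, 0.128]
ee_rot: [[-0.736, 0.677, 0.0], [0.677, 0.736, 0.0], [-0.0, 0.0, -1.0]]
wrist_force: [-0.3, 0.2, 0.6]
grip_width: 0.353
```

Run:
```python
from h import *
go([.461,.266,.127])
for n,(a,b,x,y) in {"scene":(150,270,190,350),"top":(180,270,160,280)}.items():
    c=cams.capture(n); cv2.imwrite(f"pics/{n}3.png",cv2.resize(c["pixels"][a:b,x:y,::-1],(800,600),interpolation=cv2.INTER_CUBIC))
```

```text
t 4.85 p [0.4611 0.2665 0.128 ] yang 47.41 z [ 5.e-04  2.e-04 -1.e+00] F [-0.31  0.23  0.64] M [-0.047  0.002  0.005] g 0.353 q [ 0.403  0.166 -0.33   1.075  0.     1.146]
tool delta [-0.0002 -0.0004  0.001 ]
```

View pics/scene3.png

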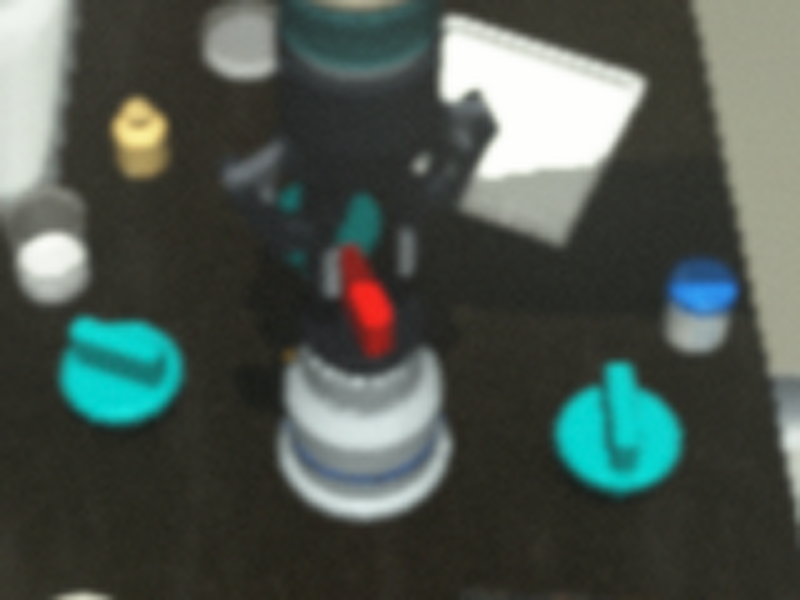

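The pads straddle the red bar evenly, at px 333 and 405 with the bar at about 368. Now I'll close.

Emit:
step_arm([
  [0,0,0,0,0,0],
  [0,0,0,0,0,0],
  [0,0,0,0,0,0],
  [0,0,0,0,0,0],
  [0,0,0,0,0,0],
  [0,0,0,0,0,0],
], gripper=0.0, force=50)

```text
time: 5.55
tcp_pos: [0.461, 0.2664, 0.1277]
ee_rot: [[-0.736, 0.677, 0.0], [0.677, 0.736, -0.0], [-0.0, 0.0, -1.0]]
wrist_force: [-0.3, 0.2, 0.5]
grip_width: -0.002
```

Run:
```python
from h import *
st()
```

```text
t 5.55 p [0.461  0.2664 0.1277] yang 47.4 z [ 0. -0. -1.] F [-0.29  0.19  0.5 ] M [-0.017 -0.057 -0.004] g -0.002 q [ 0.403  0.166 -0.33   1.075 -0.     1.146]
```

Run:
```python
from h import *
for n,(a,b,x,y) in {"scene":(150,270,190,350),"top":(180,270,160,280)}.items():
    c=cams.capture(n); cv2.imwrite(f"pics/{n}4.png",cv2.resize(c["pixels"][a:b,x:y,::-1],(800,600),interpolation=cv2.INTER_CUBIC))
```

```text
(no output)
```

View pics/scene4.png

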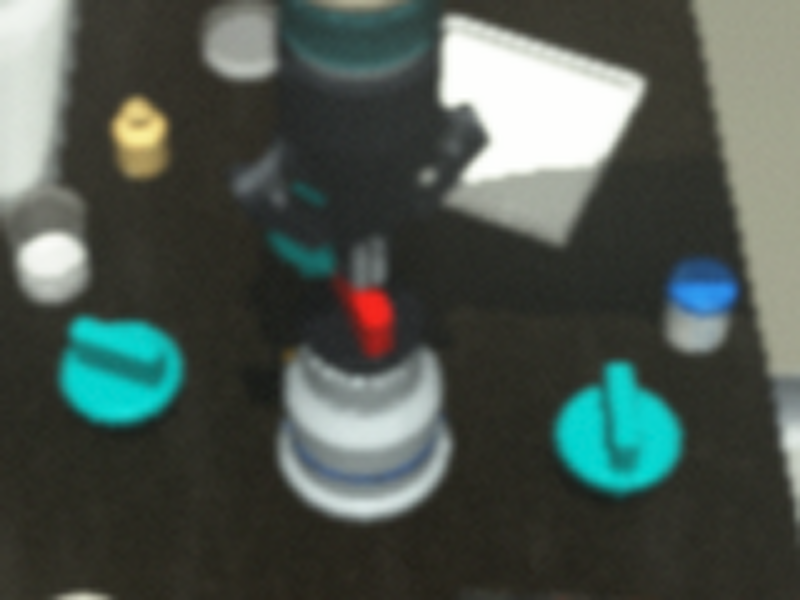

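View pics/top4.png

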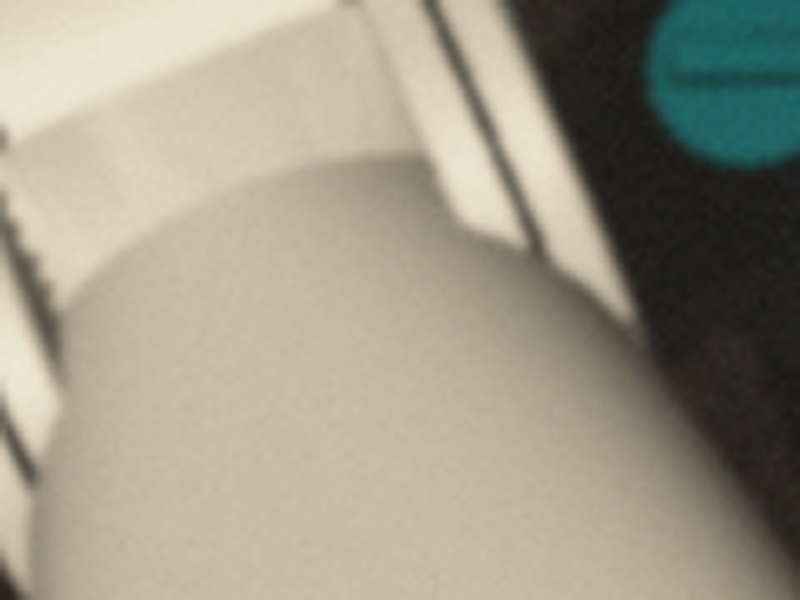

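Run:
```python
from h import *
c=cams.capture("scene"); P=cloud(c); px=c["pixels"].astype(int)
for z in (.127,.146,.152,.18):
    p,_=cv2.projectPoints(np.array([[.461,.266,z]]),np.array(c["rvec"]),np.array(c["tvec"]),np.array([[K(c),0,c["cx"]],[0,K(c),c["cy"]],[0,0,1.]]),np.array([c["k1"],0,0,0.]))
    u,v=p.ravel();print(z,p.ravel(), (u-190)*5,(v-150)*5)
for v in range(192,224,2):
    print(v,[tuple(np.round(1000*P[v,u]).astype(int)) for u in range(256,272,3)])
red=(px[...,0]>120)&(px[...,1]<70);Q=P[red&(abs(P[...,0]-.46)<.06)&(abs(P[...,1]-.27)<.06)]
print(len(Q),np.percentile(Q,[2,50,98],axis=0))
Q=Q[Q[:,2]>.145];print(cv2.minAreaRect(Q[:,:2].astype(np.float32)*1000))
```

```text
0.127 [262.52732192 211.3240275 ] 362.6366095770777 306.6201375062416
0.146 [262.48559273 206.74421708] 362.4279636562184 283.7210854098116
0.152 [262.47219514 205.27269428] 362.3609756839747 276.3634714174012
0.18 [262.40822491 198.23895719] 362.0411245330618 241.19478593408388
192 [(np.int64(473), np.int64(276), np.int64(209)), (np.int64(459), np.int64(287), np.int64(229)), (np.int64(453), np.int64(283), np.int64(227)), (np.int64(452), np.int64(271), np.int64(214)), (np.int64(445), np.int64(268), np.int64(215)), (np.int64(443), np.int64(256), np.int64(203))]
194 [(np.int64(469), np.int64(283), np.int64(210)), (np.int64(458), np.int64(289), np.int64(223)), (np.int64(455), np.int64(280), np.int64(216)), (np.int64(450), np.int64(273), np.int64(210)), (np.int64(445), np.int64(267), np.int64(207)), (np.int64(510), np.int64(116), np.int64(3))]
196 [(np.int64(469), np.int64(284), np.int64(204)), (np.int64(460), np.int64(284), np.int64(210)), (np.int64(456), np.int64(278), np.int64(206)), (np.int64(451), np.int64(272), np.int64(201)), (np.int64(445), np.int64(269), np.int64(201)), (np.int6
[... 3271 characters left out ...]
t64(119)), (np.int64(452), np.int64(287), np.int64(122)), (np.int64(444), np.int64(286), np.int64(126)), (np.int64(438), np.int64(281), np.int64(123)), (np.int64(431), np.int64(278), np.int64(123))]
222 [(np.int64(463), np.int64(298), np.int64(120)), (np.int64(456), np.int64(294), np.int64(119)), (np.int64(449), np.int64(292), np.int64(121)), (np.int64(442), np.int64(290), np.int64(123)), (np.int64(436), np.int64(284), np.int64(119)), (np.int64(434), np.int64(273), np.int64(107))]
78 [[0.440207   0.25494339 0.1206168 ]
 [0.44908478 0.28067772 0.14610792]
 [0.4646589  0.28855619 0.15093472]]
((451.4639892578125, 275.7606506347656), (13.656085014343262, 23.844642639160156), 45.334835052490234)
```

```bash
python3 - <<'E'
from h import *
for i in range(3):
  c=cams.capture("scene"); P=cloud(c)
  ux=np.array([-.736,.677]);uy=np.array([.677,.736])
  D=P[...,:2]-np.array([.461,.2664]); a=D@ux;b=D@uy
  for z0 in np.arange(.15,.30,.01):
    m=(P[...,2]>z0)&(P[...,2]<=z0+.01)&(abs(a)<.06)&(abs(b)<.09)
    if i==2:
        print(round(z0,3),m.sum(), "a %.0f..%.0f  b %.0f..%.0f"%tuple(1000*x for x in(a[m].min(),a[m].max(),b[m].min(),b[m].max())) if m.any() else "", c["pixels"][m].mean(0).round() if m.any() else "")
save(c,"s5.png")
E
python3 -c "
import cv2;i=cv2.imread('pics/s5.png')[150:230,220:326];cv2.imwrite('pics/s5b.png',cv2.resize(i,(795,600),interpolation=cv2.INTER_LANCZOS4))"
```

```text
0.15 14 a 8..25  b -6..6 [203.  48.  42.]
0.16 23 a -3..12  b -13..13 [86. 84. 82.]
0.17 29 a -4..13  b -11..14 [73. 79. 78.]
0.18 27 a -1..13  b -12..14 [69. 74. 73.]
0.19 26 a 2..13  b -13..16 [53. 57. 56.]
0.2 85 a -11..15  b -34..36 [42. 47. 45.]
0.21 107 a -11..15  b -41..42 [47. 52. 51.]
0.22 89 a -12..19  b -48..51 [50. 54. 53.]
0.23 102 a -2..19  b -55..61 [59. 62. 60.]
0.24 172 a -11..19  b -61..61 [70. 75. 73.]
0.25 136 a -10..22  b -57..59 [65. 69. 67.]
0.26 73 a -7..22  b -41..43 [50. 53. 52.]
0.27 26 a -7..13  b -38..41 [48. 51. 50.]
0.28 44 a -2..39  b -29..38 [43. 45. 44.]
0.29 90 a -2..39  b -29..38 [48. 51. 49.]
```

View pics/s5b.png

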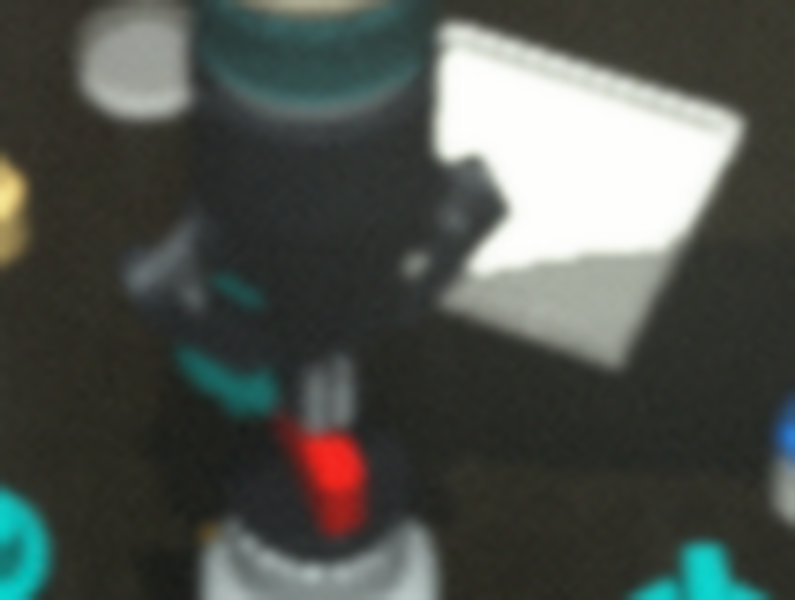

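The picture (s5b) shows the shut fingers ending just above the red bar, near px 328,430. The depth puts the tips at z≈0.157, so the reported TCP height doesn't match the true tips and sits about 28 mm low. I'll open, descend guarded by that amount, and check again.

Emit:
step_arm([
  [0,0,0,0,0,0],
  [0,0,0,0,0,0],
  [0,0,0,0,0,0],
  [0,0,0,0,0,0],
  [0,0,0,0,0,0],
  [0,0,0,0,0,0],
], gripper=0.04, force=20)

```text
time: 6.45
tcp_pos: [0.461, 0.2664, 0.1277]
ee_rot: [[-0.736, 0.677, -0.0], [0.677, 0.736, -0.0], [-0.0, -0.0, -1.0]]
wrist_force: [-0.3, 0.1, 0.6]
grip_width: 0.472
```

Emit:
step_arm([
  [0,0,0.004,0,0,0],
  [0,0,0.004,0,0,0],
  [0,0,0.004,0,0,0],
  [0,0,0.004,0,0,0],
  [0,0,0,0,0,0],
])

```text
time: 6.95
tcp_pos: [0.4603, 0.2661, 0.1108]
ee_rot: [[-0.736, 0.677, -0.002], [0.677, 0.736, -0.001], [0.001, -0.002, -1.0]]
wrist_force: [0.7, 0.4, -0.1]
grip_width: 0.47
```

Run:
```python
from h import *
st()
c=cams.capture("scene");i=c["pixels"][150:230,220:326,::-1];cv2.imwrite('pics/s6.png',cv2.resize(i,(795,600),interpolation=cv2.INTER_LANCZOS4))
P=cloud(c)
ux=np.array([-.736,.677]);uy=np.array([.677,.736])
D=P[...,:2]-np.array([.461,.2664]); a=D@ux;b=D@uy
for s in(-1,1):
  m=(abs(a)<.03)&(b*s>.010)&(b*s<.04)&(P[...,2]<.19)&(P[...,2]>.112)
  idx=np.argwhere(m); print(s,sorted(np.round(P[m][:,2],3))[::6])
```

```text
t 6.95 p [0.4603 0.2661 0.1108] yang 47.4 z [-1.6e-03 -7.0e-04 -1.0e+00] F [ 0.71  0.44 -0.11] M [ 0.004 -0.    -0.038] g 0.47 q [ 0.403  0.181 -0.351  1.041 -0.     1.146]
-1 [np.float64(0.115), np.float64(0.118), np.float64(0.119), np.float64(0.12), np.float64(0.12), np.float64(0.12), np.float64(0.12), np.float64(0.121), np.float64(0.121), np.float64(0.121), np.float64(0.122), np.float64(0.122), np.float64(0.122), np.float64(0.122), np.float64(0.123), np.float64(0.123), np.float64(0.123), np.float64(0.125), np.float64(0.144), np.float64(0.148), np.float64(0.151), np.float64(0.154), np.float64(0.158), np.float64(0.161), np.float64(0.163), np.float64(0.167), np.float64(0.169), np.float64(0.172), np.float64(0.175), np.float64(0.179), np.float64(0.182), np.float64(0.184), np.float64(0.188)]
1 [np.float64(0.114), np.float64(0.117), np.float64(0.118), np.float64(0.119), np.float64(0.119), np.float64(0.12), np.float64(0.12), np.float64(0.12), np.float64(0.121), np.float64(0.121), np.float64(0.121), np.float64(0.122), np.float64(0.122), np.float64(0.122), np.float64(0.122), np.float64(0.123), np.float64(0.123), np.float64(0.124), np.float64(0.147), np.float64(0.152), np.float64(0.155), np.float64(0.157), np.float64(0.16), np.float64(0.165), np.float64(0.167), np.float64(0.17), np.float64(0.173), np.float64(0.181), np.float64(0.186), np.float64(0.189)]
```

View pics/s6.png

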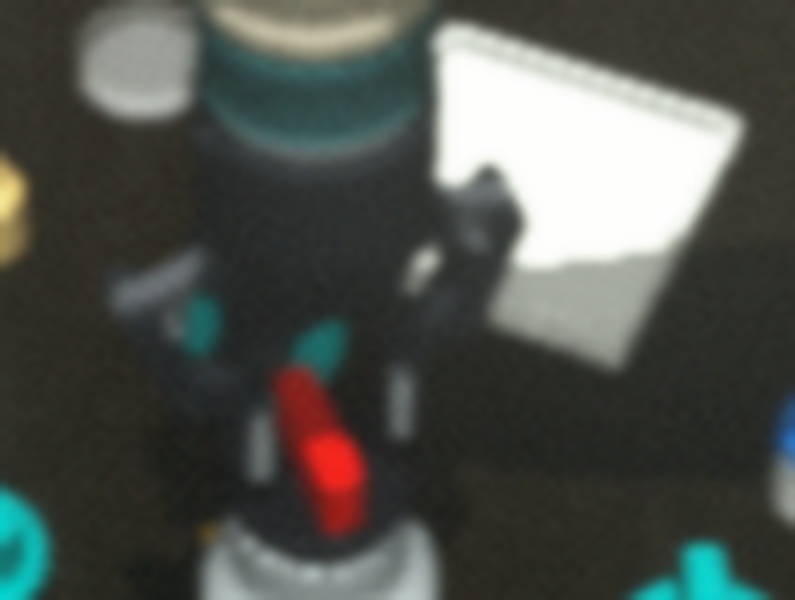

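The tips are now at z≈0.143 by depth, either side of the bar. I'll go down 12 mm more and then close.

Emit:
step_arm([
  [0,0,0.004,0,0,0],
  [0,0,0.004,0,0,0],
  [0,0,0.004,0,0,0],
  [0,0,0,0,0,0],
])

```text
time: 7.4
tcp_pos: [0.4604, 0.2661, 0.0989]
ee_rot: [[-0.736, 0.677, -0.001], [0.677, 0.736, -0.001], [0.001, -0.001, -1.0]]
wrist_force: [0.1, 0.2, -0.2]
grip_width: 0.469
```

Emit:
step_arm([
  [0,0,0,0,0,0],
  [0,0,0,0,0,0],
  [0,0,0,0,0,0],
  [0,0,0,0,0,0],
  [0,0,0,0,0,0],
], gripper=0.0, force=40)

```text
time: 7.9
tcp_pos: [0.4611, 0.2665, 0.0999]
ee_rot: [[-0.736, 0.677, 0.0], [0.677, 0.736, 0.0], [-0.0, 0.0, -1.0]]
wrist_force: [-0.8, 0.4, 0.2]
grip_width: 0.15
```

Run:
```python
from h import *
st()
c=cams.capture("scene");i=c["pixels"][150:230,220:326,::-1];cv2.imwrite('pics/s7.png',cv2.resize(i,(795,600),interpolation=cv2.INTER_LANCZOS4))
```

```text
t 7.9 p [0.4611 0.2665 0.0999] yang 47.41 z [ 4.e-04  1.e-04 -1.e+00] F [-0.82  0.44  0.21] M [-0.024  0.04   0.028] g 0.15 q [ 0.403  0.191 -0.363  1.016 -0.     1.146]
```

View pics/s7.png

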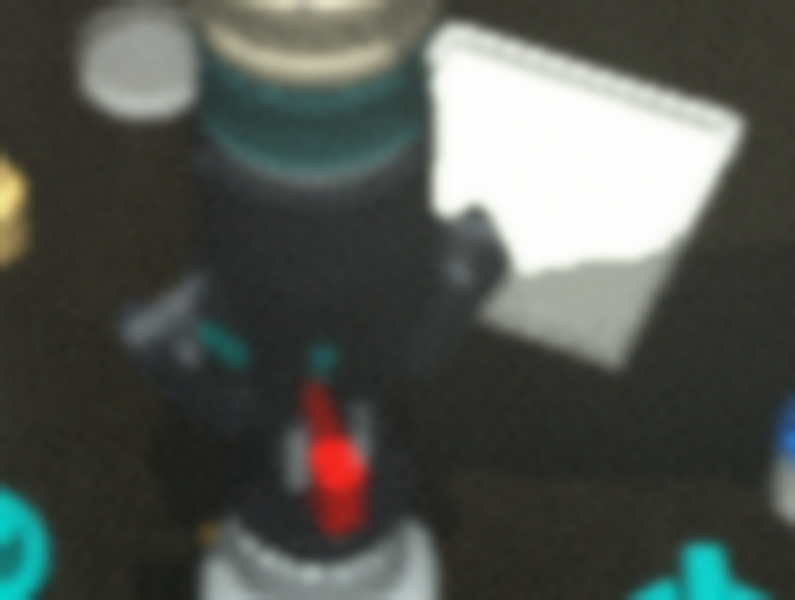

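The bar is gripped: opening is about 13 mm and the pads are on both sides of it. I'll turn counter-clockwise in small steps while watching the moment.

Emit:
step_arm([
  [0,0,0,0,0,0],
  [0,0,0,0,0,0],
  [0,0,0,0,0,-1.5],
  [0,0,0,0,0,-1.5],
  [0,0,0,0,0,-1.5],
  [0,0,0,0,0,-1.5],
  [0,0,0,0,0,-1.5],
  [0,0,0,0,0,0],
], force=60)

```text
time: 8.75
tcp_pos: [0.4613, 0.2665, 0.1]
ee_rot: [[-0.819, 0.574, 0.001], [0.574, 0.819, 0.0], [-0.0, 0.001, -1.0]]
wrist_force: [-0.7, 0.1, 2.8]
grip_width: 0.145
```

```bash
python3 -c "
from h import *
st()"
```

```text
t 8.75 p [0.4613 0.2665 0.1   ] yang 54.95 z [ 7.e-04  3.e-04 -1.e+00] F [-0.73  0.13  2.79] M [ 0.019  0.021 -0.056] g 0.145 q [ 0.403  0.192 -0.363  1.015 -0.     1.014]
```

Emit:
step_arm([
  [0,0,0,0,0,-1],
  [0,0,0,0,0,-1],
  [0,0,0,0,0,0],
])

```text
time: 9.05
tcp_pos: [0.4613, 0.2665, 0.0999]
ee_rot: [[-0.838, 0.546, 0.001], [0.546, 0.838, 0.0], [-0.0, 0.0, -1.0]]
wrist_force: [-0.7, 0.8, 3.8]
grip_width: 0.148
```

```bash
python3 -c "
from h import *
st()"
```

```text
t 9.05 p [0.4613 0.2665 0.0999] yang 56.94 z [ 5.e-04  2.e-04 -1.e+00] F [-0.65  0.75  3.83] M [-0.007 -0.078 -0.004] g 0.148 q [ 0.403  0.192 -0.363  1.015 -0.     0.98 ]
```

Emit:
step_arm([
  [0,0,0,0,0,-1],
  [0,0,0,0,0,-1],
  [0,0,0,0,0,-1],
])

```text
time: 9.35
tcp_pos: [0.4611, 0.2664, 0.0998]
ee_rot: [[-0.866, 0.5, 0.0], [0.5, 0.866, 0.0], [-0.0, 0.0, -1.0]]
wrist_force: [0.7, -0.1, 3.8]
grip_width: 0.147
```

```bash
python3 -c "
from h import *
st()"
```

```text
t 9.35 p [0.4611 0.2664 0.0998] yang 59.99 z [ 3.e-04  1.e-04 -1.e+00] F [ 0.74 -0.13  3.78] M [-0.001 -0.059  0.023] g 0.147 q [ 0.403  0.192 -0.364  1.015 -0.     0.926]
```

Emit:
step_arm([
  [0,0,0,0,0,-1],
  [0,0,0,0,0,-1],
  [0,0,0,0,0,-1],
])

```text
time: 9.65
tcp_pos: [0.461, 0.2664, 0.0997]
ee_rot: [[-0.891, 0.454, 0.0], [0.454, 0.891, 0.0], [-0.0, 0.0, -1.0]]
wrist_force: [-1.1, -0.0, 3.9]
grip_width: 0.151
```

```bash
python3 -c "
from h import *
st()"
```

```text
t 9.65 p [0.461  0.2664 0.0997] yang 62.99 z [ 1.e-04  1.e-04 -1.e+00] F [-1.06 -0.03  3.92] M [ 0.081 -0.101 -0.031] g 0.151 q [ 0.403  0.192 -0.364  1.015  0.     0.874]
```

Run:
```python
from h import *
c=cams.capture("scene");i=c["pixels"][150:230,220:326,::-1];cv2.imwrite('pics/s8.png',cv2.resize(i,(795,600),interpolation=cv2.INTER_LANCZOS4))
```

```text
(no output)
```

View pics/s8.png

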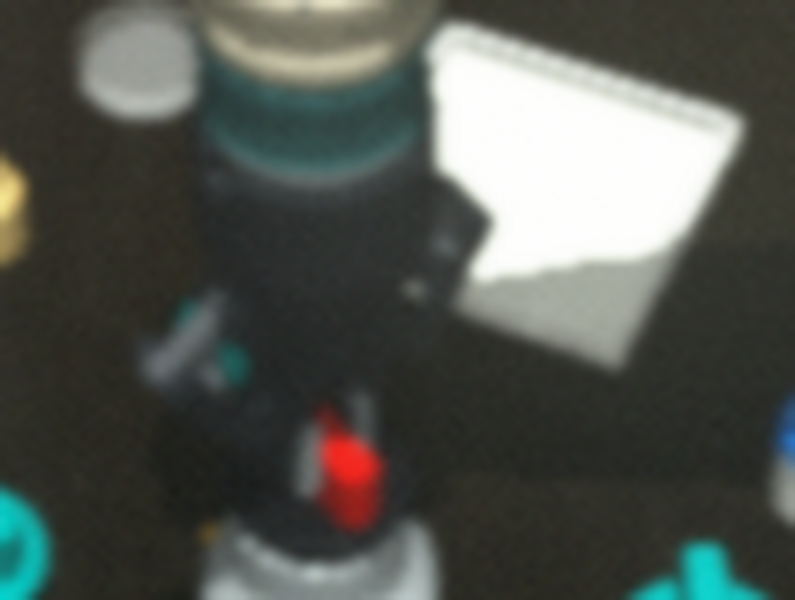

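Emit:
step_arm([
  [0,0,0,0,0,-1],
  [0,0,0,0,0,-1],
  [0,0,0,0,0,-1],
])

```text
time: 10.0
tcp_pos: [0.461, 0.2665, 0.0997]
ee_rot: [[-0.913, 0.408, 0.0], [0.408, 0.913, 0.0], [0.0, 0.0, -1.0]]
wrist_force: [-0.1, 2.2, 4.3]
grip_width: 0.144
```

```bash
python3 -c "
from h import *
st()"
```

```text
t 10.0 p [0.461  0.2665 0.0997] yang 65.93 z [ 0.e+00  3.e-04 -1.e+00] F [-0.11  2.18  4.27] M [ 0.141 -0.083 -0.522] g 0.144 q [ 0.402  0.192 -0.364  1.015  0.     0.823]
```

The cap turns with the gripper (s8 shows the bar rotated), and the first stop is felt at 65.9° with −0.52 N m. I'll ease off 1° and push down.

Emit:
step_arm([
  [0,0,0,0,0,0.8],
  [0,0,0.001,0,0,0],
  [0,0,0.001,0,0,0],
  [0,0,0.001,0,0,0],
])

```text
time: 10.4
tcp_pos: [0.4611, 0.2665, 0.0974]
ee_rot: [[-0.907, 0.421, 0.0], [0.421, 0.907, 0.0], [-0.0, 0.0, -1.0]]
wrist_force: [-0.3, -1.4, 7.5]
grip_width: 0.147
```

```bash
python3 -c "
from h import *
st()"
```

```text
t 10.4 p [0.4611 0.2665 0.0974] yang 65.1 z [ 4.e-04  2.e-04 -1.e+00] F [-0.28 -1.43  7.53] M [ 0.015  0.17  -0.108] g 0.147 q [ 0.403  0.194 -0.366  1.01   0.     0.837]
```

Emit:
step_arm([
  [0,0,0.001,0,0,0],
  [0,0,0.001,0,0,0],
])

```text
time: 10.6
tcp_pos: [0.4611, 0.2665, 0.0952]
ee_rot: [[-0.907, 0.421, 0.0], [0.421, 0.907, 0.0], [-0.0, 0.0, -1.0]]
wrist_force: [-0.2, 0.4, 7.0]
grip_width: 0.151
```

```bash
python3 -c "
from h import *
st()"
```

```text
t 10.6 p [0.4611 0.2665 0.0952] yang 65.12 z [ 3.e-04  2.e-04 -1.e+00] F [-0.22  0.37  7.04] M [ 0.024  0.117 -0.082] g 0.151 q [ 0.403  0.196 -0.369  1.005  0.     0.837]
```

Emit:
step_arm([
  [0,0,0.001,0,0,0],
  [0,0,0,0,0,0],
  [0,0,0,0,0,0],
])

```text
time: 10.9
tcp_pos: [0.4611, 0.2665, 0.0943]
ee_rot: [[-0.907, 0.421, 0.0], [0.421, 0.907, 0.0], [-0.0, 0.0, -1.0]]
wrist_force: [-0.8, 0.2, 6.9]
grip_width: 0.153
```

```bash
python3 -c "
from h import *
st()"
```

```text
t 10.9 p [0.4611 0.2665 0.0943] yang 65.12 z [ 3.e-04  2.e-04 -1.e+00] F [-0.78  0.21  6.89] M [ 0.104  0.098 -0.05 ] g 0.153 q [ 0.403  0.197 -0.37   1.004  0.     0.837]
```

Emit:
step_arm([
  [0,0,0,0,0,-1],
  [0,0,0,0,0,-1],
  [0,0,0,0,0,-1],
  [0,0,0,0,0,0],
])

```text
time: 11.3
tcp_pos: [0.4612, 0.2665, 0.0944]
ee_rot: [[-0.928, 0.372, 0.001], [0.372, 0.928, 0.0], [-0.001, 0.0, -1.0]]
wrist_force: [-0.8, 0.0, 6.5]
grip_width: 0.151
```

```bash
python3 -c "
from h import *
st()"
```

```text
t 11.3 p [0.4612 0.2665 0.0944] yang 68.14 z [ 6.e-04  1.e-04 -1.e+00] F [-0.8   0.04  6.52] M [ 0.028  0.177 -0.016] g 0.151 q [ 0.403  0.197 -0.37   1.004 -0.     0.784]
```

It's past the first stop with no torque. I'll turn on towards the second stop, expected near 93–94°.

Emit:
step_arm([
  [0,0,0,0,0,-2],
  [0,0,0,0,0,-2],
  [0,0,0,0,0,-2],
  [0,0,0,0,0,-2],
  [0,0,0,0,0,-2],
  [0,0,0,0,0,-2],
  [0,0,0,0,0,-2],
  [0,0,0,0,0,-2],
  [0,0,0,0,0,-2],
  [0,0,0,0,0,-2],
])

```text
time: 12.3
tcp_pos: [0.4615, 0.2665, 0.0945]
ee_rot: [[-1.0, 0.031, 0.001], [0.031, 1.0, 0.0], [-0.001, 0.0, -1.0]]
wrist_force: [-0.3, 0.2, 6.9]
grip_width: 0.149
```

```bash
python3 -c "
from h import *
st()"
```

```text
t 12.3 p [0.4615 0.2665 0.0945] yang 88.2 z [ 1.2e-03  2.0e-04 -1.0e+00] F [-0.29  0.23  6.94] M [ 0.046  0.027 -0.004] g 0.149 q [ 0.403  0.197 -0.37   1.003 -0.     0.434]
```

Emit:
step_arm([
  [0,0,0,0,0,-1],
  [0,0,0,0,0,-1],
  [0,0,0,0,0,-1],
  [0,0,0,0,0,0],
])

```text
time: 12.7
tcp_pos: [0.4616, 0.2665, 0.0945]
ee_rot: [[-1.0, -0.02, 0.001], [-0.02, 1.0, 0.0], [-0.001, 0.0, -1.0]]
wrist_force: [-0.0, -0.6, 7.1]
grip_width: 0.148
```

```bash
python3 -c "
from h import *
st()"
```

```text
t 12.7 p [0.4616 0.2665 0.0945] yang 91.14 z [ 1.3e-03  1.0e-04 -1.0e+00] F [-0.05 -0.64  7.1 ] M [-0.015  0.026 -0.033] g 0.148 q [ 0.403  0.197 -0.369  1.003 -0.     0.383]
```

Emit:
step_arm([
  [0,0,0,0,0,-1],
  [0,0,0,0,0,-1],
  [0,0,0,0,0,0],
])

```text
time: 13.0
tcp_pos: [0.4615, 0.2665, 0.0945]
ee_rot: [[-0.999, -0.054, 0.001], [-0.054, 0.999, 0.0], [-0.001, 0.0, -1.0]]
wrist_force: [-0.5, -0.3, 6.6]
grip_width: 0.149
```

```bash
python3 -c "
from h import *
st()"
```

```text
t 13.0 p [0.4615 0.2665 0.0945] yang 93.07 z [ 1.1e-03  2.0e-04 -1.0e+00] F [-0.54 -0.33  6.64] M [ 0.024  0.036 -0.283] g 0.149 q [ 0.402  0.197 -0.369  1.003 -0.     0.349]
```

The second stop is felt at 93°. I'll ease off half a degree and lift.

Emit:
step_arm([
  [0,0,0,0,0,0.5],
  [0,0,-0.002,0,0,0],
  [0,0,-0.002,0,0,0],
  [0,0,-0.002,0,0,0],
  [0,0,-0.002,0,0,0],
])

```text
time: 13.5
tcp_pos: [0.4611, 0.2664, 0.1014]
ee_rot: [[-0.999, -0.045, 0.0], [-0.045, 0.999, 0.0], [-0.0, 0.0, -1.0]]
wrist_force: [3.9, 2.1, -2.8]
grip_width: 0.147
```

```bash
python3 -c "
from h import *
st()"
```

```text
t 13.5 p [0.4611 0.2664 0.1014] yang 92.6 z [ 1.e-04  0.e+00 -1.e+00] F [ 3.9   2.08 -2.79] M [ 0.407 -0.781 -0.273] g 0.147 q [ 0.402  0.19  -0.362  1.019 -0.     0.357]
```

Emit:
step_arm([
  [0,0,-0.003,0,0,0],
  [0,0,-0.003,0,0,0],
  [0,0,-0.003,0,0,0],
  [0,0,-0.003,0,0,0],
  [0,0,-0.003,0,0,0],
  [0,0,-0.003,0,0,0],
])

```text
time: 14.1
tcp_pos: [0.4604, 0.266, 0.12]
ee_rot: [[-0.999, -0.046, -0.001], [-0.046, 0.999, -0.001], [0.001, -0.001, -1.0]]
wrist_force: [-0.4, 0.4, -1.1]
grip_width: 0.146
```

```bash
python3 -c "
from h import *
st()"
```

```text
t 14.1 p [0.4604 0.266  0.12  ] yang 92.62 z [-9.e-04 -9.e-04 -1.e+00] F [-0.37  0.35 -1.09] M [-0.041  0.015  0.015] g 0.146 q [ 0.403  0.172 -0.34   1.06  -0.     0.357]
```

Emit:
step_arm([
  [0,0,-0.005,0,0,0],
  [0,0,-0.01,0,0,0],
  [0,0,-0.01,0,0,0],
  [0,0,-0.01,0,0,0],
  [0,0,-0.01,0,0,0],
  [0,0,-0.01,0,0,0],
  [0,0,0,0,0,0],
])

```text
time: 14.8
tcp_pos: [0.4624, 0.267, 0.1769]
ee_rot: [[-0.999, -0.045, 0.003], [-0.045, 0.999, 0.001], [-0.004, 0.001, -1.0]]
wrist_force: [0.7, 0.2, -1.4]
grip_width: 0.149
```

Run:
```python
from h import *
go([.488,.0245,.175])
c=cams.capture("scene");i=c["pixels"][110:290,160:400,::-1];cv2.imwrite('pics/s9.png',cv2.resize(i,(800,600),interpolation=cv2.INTER_LANCZOS4))
```

```text
t 14.8 p [0.4624 0.267  0.1769] yang 92.61 z [ 0.0035  0.0015 -1.    ] F [ 0.73  0.19 -1.39] M [ 0.017 -0.008 -0.056] g 0.149 q [ 0.403  0.129 -0.265  1.174 -0.     0.357]
tool delta [-0.0145 -0.2434  0.0016]
```

View pics/s9.png

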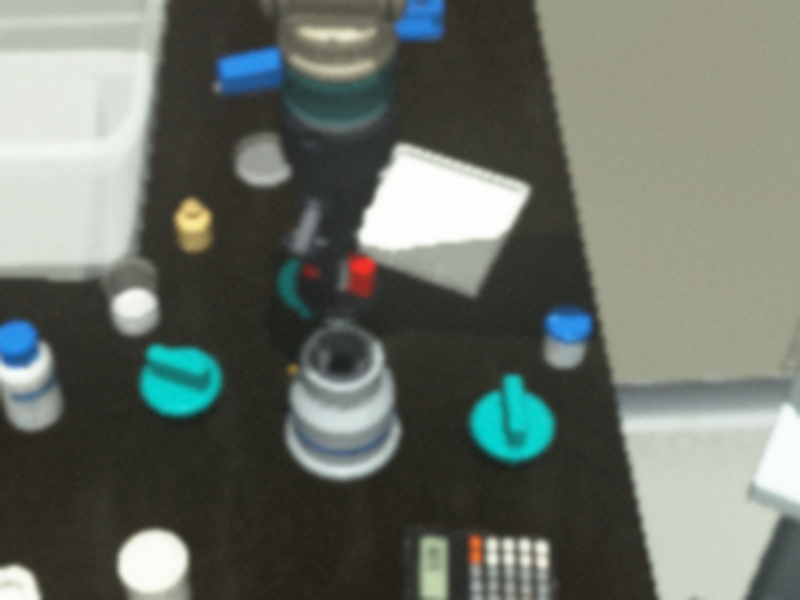

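The cap is held clear and the pot is open and empty (s9 px 343,350). I'll move over the tray.

Emit:
step_arm([
  [-0.0008,-0.0125,0,0,0,0],
  [-0.0015,-0.025,0,0,0,0],
  [-0.0015,-0.025,0,0,0,0],
  [-0.0015,-0.025,0,0,0,0],
  [-0.0015,-0.025,0,0,0,0],
  [-0.0015,-0.025,0,0,0,0],
  [-0.0015,-0.025,0,0,0,0],
  [-0.0015,-0.025,0,0,0,0],
  [-0.0015,-0.025,0,0,0,0],
  [-0.0015,-0.025,0,0,0,0],
])

```text
time: 15.85
tcp_pos: [0.485, 0.028, 0.1739]
ee_rot: [[-0.999, -0.045, -0.002], [-0.045, 0.999, -0.0], [0.002, -0.0, -1.0]]
wrist_force: [-0.2, -0.1, -2.6]
grip_width: 0.148
```

Emit:
step_arm([
  [0,-0.006,0,0,0,0],
  [0,0,0.01,0,0,0],
  [0,0,0.02,0,0,0],
  [0,0,0.02,0,0,0],
  [0,0,0.02,0,0,0],
  [0,0,0.02,0,0,0],
  [0,0,0.02,0,0,0],
  [0,0,0.01,0,0,0],
  [0,0,0,0,0,0],
  [0,0,0,0,0,0],
])

```text
time: 16.85
tcp_pos: [0.4863, 0.0241, 0.0548]
ee_rot: [[-0.999, -0.046, -0.0], [-0.046, 0.999, 0.0], [0.0, 0.0, -1.0]]
wrist_force: [0.3, -0.8, -1.4]
grip_width: 0.147
```

Run:
```python
from h import *
go([.488,.0245,.0165])
c=cams.capture("scene");i=c["pixels"][130:220,250:370,::-1];cv2.imwrite('pics/s10.png',cv2.resize(i,(800,600),interpolation=cv2.INTER_LANCZOS4))
P=cloud(c);px=c["pixels"].astype(int)
red=(px[...,0]>100)&(px[...,1]<70)&(px[...,2]<70)&(abs(P[...,0]-.488)<.06)&(abs(P[...,1]-.025)<.06)
Q=P[red];print(len(Q),np.percentile(Q,[2,50,98],axis=0))
```

```text
t 16.85 p [0.4863 0.0241 0.0548] yang 92.64 z [-1.e-04  1.e-04 -1.e+00] F [ 0.27 -0.79 -1.41] M [-0.022 -0.03  -0.04 ] g 0.147 q [-0.083  0.165 -0.507  0.899  0.    -0.129]
tool delta [-0.0017  0.0003  0.0383]
63 [[0.46107709 0.01809583 0.07705504]
 [0.46941423 0.02885995 0.09502253]
 [0.50650909 0.0349742  0.10705952]]
```

View pics/s10.png

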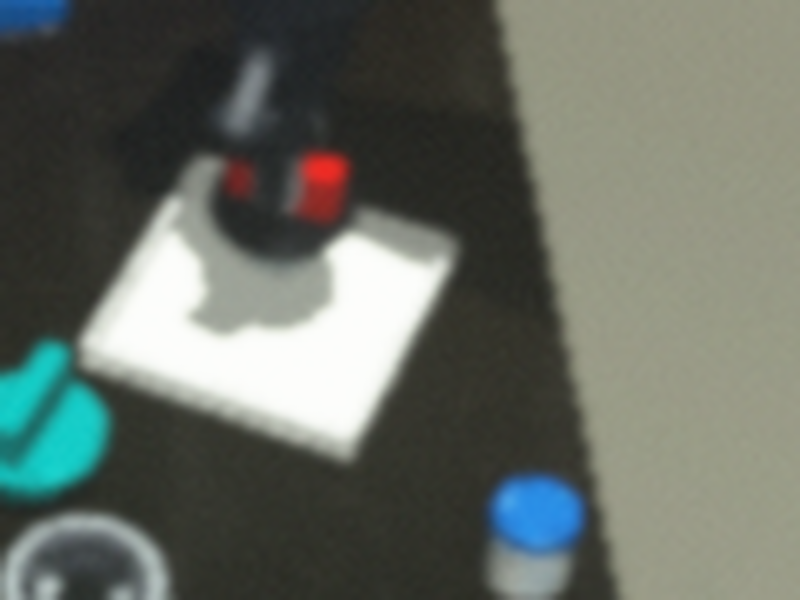

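The cap hangs over the middle of the tray with its underside at about 0.045. The descent to the floor is about 41 mm.

Emit:
step_arm([
  [-0.001,0,0.01,0,0,0],
  [0,0,0.01,0,0,0],
  [0,0,0.01,0,0,0],
  [0,0,0.005,0,0,0],
  [0,0,0.002,0,0,0],
  [0,0,0.001,0,0,0],
  [0,0,0,0,0,0],
])

```text
time: 17.6
tcp_pos: [0.4875, 0.0238, 0.0167]
ee_rot: [[-0.999, -0.045, 0.0], [-0.045, 0.999, 0.0], [-0.0, 0.0, -1.0]]
wrist_force: [-0.1, -0.0, -1.1]
grip_width: 0.152
```

```bash
python3 -c "
from h import *
st()"
```

```text
t 17.6 p [0.4875 0.0238 0.0167] yang 92.6 z [ 1.e-04  0.e+00 -1.e+00] F [-0.06 -0.01 -1.08] M [-0.014  0.058  0.045] g 0.152 q [-0.084  0.216 -0.541  0.813  0.    -0.129]
```

Emit:
step_arm([
  [0,0,0.001,0,0,0],
  [0,0,0.0005,0,0,0],
  [0,0,0,0,0,0],
])

```text
time: 17.9
tcp_pos: [0.4875, 0.0238, 0.0154]
ee_rot: [[-0.999, -0.045, 0.0], [-0.045, 0.999, -0.0], [-0.0, -0.0, -1.0]]
wrist_force: [0.8, 0.3, -1.9]
grip_width: 0.143
```

```bash
python3 -c "
from h import *
st()"
```

```text
t 17.9 p [0.4875 0.0238 0.0154] yang 92.6 z [ 4.e-04 -0.e+00 -1.e+00] F [ 0.77  0.28 -1.94] M [-0.022  0.002  0.023] g 0.143 q [-0.084  0.218 -0.543  0.81   0.    -0.129]
```

Emit:
step_arm([
  [0,0,0.0007,0,0,0],
  [0,0,0.0005,0,0,0],
  [0,0,0,0,0,0],
])

```text
time: 18.2
tcp_pos: [0.4872, 0.0238, 0.014]
ee_rot: [[-0.999, -0.045, -0.0], [-0.045, 0.999, 0.0], [0.0, 0.0, -1.0]]
wrist_force: [0.1, 0.3, -2.0]
grip_width: 0.152
```

```bash
python3 -c "
from h import *
st()"
```

```text
t 18.2 p [0.4872 0.0238 0.014 ] yang 92.6 z [-1.e-04  0.e+00 -1.e+00] F [ 0.07  0.35 -1.96] M [-0.015  0.005 -0.048] g 0.152 q [-0.084  0.22  -0.544  0.807  0.    -0.129]
```

Emit:
step_arm([
  [0,0,0.0005,0,0,0],
  [0,0,0.0005,0,0,0],
  [0,0,0,0,0,0],
])

```text
time: 18.5
tcp_pos: [0.4873, 0.0238, 0.0139]
ee_rot: [[-0.999, -0.045, -0.0], [-0.045, 0.999, -0.0], [0.0, -0.0, -1.0]]
wrist_force: [-2.3, 0.1, 7.0]
grip_width: 0.152
```

```bash
python3 -c "
from h import *
st()"
```

```text
t 18.5 p [0.4873 0.0238 0.0139] yang 92.61 z [-1.e-04 -1.e-04 -1.e+00] F [-2.3   0.11  6.97] M [0.037 0.637 0.035] g 0.152 q [-0.084  0.22  -0.544  0.807 -0.    -0.129]
```

The cap is down, with +7 N contact. I'll release, raise and look.

Emit:
step_arm([
  [0,0,-0.0005,0,0,0],
  [0,0,0,0,0,0],
])

```text
time: 18.7
tcp_pos: [0.4873, 0.0238, 0.0139]
ee_rot: [[-0.999, -0.045, 0.0], [-0.045, 0.999, -0.0], [-0.0, -0.0, -1.0]]
wrist_force: [-2.2, -0.1, 4.6]
grip_width: 0.146
```

Emit:
step_arm([
  [0,0,0,0,0,0],
  [0,0,0,0,0,0],
  [0,0,0,0,0,0],
  [0,0,0,0,0,0],
  [0,0,-0.005,0,0,0],
  [0,0,-0.015,0,0,0],
  [0,0,-0.02,0,0,0],
  [0,0,-0.02,0,0,0],
  [0,0,-0.02,0,0,0],
  [0,0,-0.02,0,0,0],
], gripper=0.04)

```text
time: 19.7
tcp_pos: [0.4873, 0.0238, 0.1147]
ee_rot: [[-0.999, -0.045, 0.0], [-0.045, 0.999, -0.0], [-0.0, -0.0, -1.0]]
wrist_force: [0.9, -0.3, 0.2]
grip_width: 0.471
```

Emit:
step_arm([
  [0,0,-0.02,0,0,0],
  [0,0.02,-0.02,0,0,0],
  [0,0.04,0,0,0,0],
  [0,0.045,0,0,0,0],
  [0,0.045,0,0,0,0],
  [0,0.04,0,0,0,0],
  [0,0.02,0,0,0,0],
  [0,0,0,0,0,0],
])

```text
time: 20.5
tcp_pos: [0.4776, 0.236, 0.1538]
ee_rot: [[-0.999, -0.049, 0.001], [-0.049, 0.999, 0.001], [-0.001, 0.001, -1.0]]
wrist_force: [0.1, -0.4, 1.0]
grip_width: 0.473
```

Run:
```python
from h import *
st()
for n in("scene","top"):
  c=cams.capture(n);P=cloud(c);px=c["pixels"].astype(int)
  near=(abs(P[...,0]-.488)<.06)&(abs(P[...,1]-.0245)<.06)
  red=(px[...,0]>140)&(px[...,1]<70)&near
  T=P[red&(P[...,2]>.055)];print(n,red.sum(),cv2.minAreaRect(T[:,:2].astype(np.float32)*1000),np.percentile(T[:,2],[5,50,95]))
  D=P[near&(px.max(-1)<90)&(P[...,2]>.026)&(P[...,2]<.046)];
  if len(D)>10:
    print("disc",len(D),cv2.minEnclosingCircle(D[:,:2].astype(np.float32)*1000),np.median(D[:,2])); A=np.c_[D[:,:2]-D[:,:2].mean(0),np.ones(len(D))];print("tilt",np.linalg.lstsq(A,D[:,2],rcond=None)[0])
  save(c,n+"_f.png")
  print([(t,[np.round(P[int(o["xy"][1]),int(o["xy"][0])],3).tolist() for o in finder.tip_of(n,t)[:1]]) for t in("weight","beaker","jar_white_a")])
c1=cv2.imread("pics/scene_f.png")
```

```text
t 20.5 p [0.4776 0.236  0.1538] yang 92.83 z [ 6.e-04  8.e-04 -1.e+00] F [ 0.08 -0.42  1.03] M [-0.006 -0.017 -0.004] g 0.473 q [ 3.370e-01  1.450e-01 -2.960e-01  1.129e+00  1.000e-03  2.880e-01]
scene 90 ((483.71343994140625, 29.57370376586914), (45.08894348144531, 10.065062522888184), 3.4295172691345215) [0.05601667 0.06173394 0.06525012]
disc 109 ((485.2955017089844, 35.15542221069336), 26.65968894958496) 0.03483387184758601
tilt [ 0.01745594 -0.02127629  0.03499439]
[('weight', [[0.673, 0.157, 0.019]]), ('beaker', [[0.665, 0.258, 0.029]]), ('jar_white_a', [[0.505, 0.478, 0.045]])]
top 180 ((486.55224609375, 23.78278350830078), (50.68150329589844, 13.819050788879395), 2.4092562198638916) [0.05969154 0.06340462 0.06628011]
disc 364 ((486.4314270019531, 24.664562225341797), 30.161970138549805) 0.03590376834782055
tilt [ 0.00370099 -0.00126799  0.03604128]
[('weight', [[0.668, 0.14, 0.04]]), ('beaker', []), ('jar_white_a', [[0.506, 0.439, 0.053]])]
```

View pics/scene_f.png

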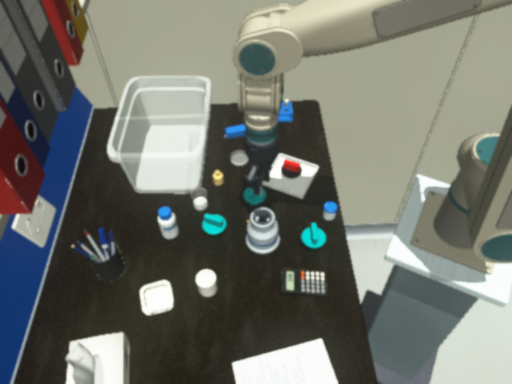

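View pics/top_f.png

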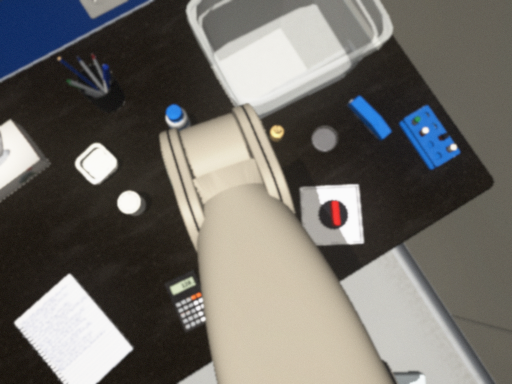

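The cap stands upright in the tray (top px 333,214), level and centred within 2 mm. The gripper is clear and the bystanders haven't moved. Now I'll hand the job in.

```bash
python3 -c "
from h import *
print(r.close_job())"
```

```text
the job is handed in; nothing more can be done
None
```

I took the red-gripped black cap off the pot and stood it upright, grip up, in the white tray. The job was handed in at about 20.6 s, and no verdict was reported.

- **Turning:** I felt the first stop after about 18.5° (−0.52 N m) and eased off slightly. I then pushed down about 5.5 mm against 7–8 N and turned on with no torque. The second stop came about 27° later (−0.28 N m), and the cap lifted straight out.
- **Forces:** Torques stayed below the 0.7 N m limit. The readings I took never went above 8 N, in the neck or on setting the cap down.
- **Last checks:** The top camera puts the cap within 2 mm of the tray's centre. Its grip top is 63 mm above the bench, which puts the underside at the tray floor. The black disc is level to within 0.01 rad. The gripper is well clear of everything.
- **Disagreements:**
  - The reported TCP height was about 28 mm lower than the fingertips seen in the depth image. My first closing therefore missed above the bar without touching anything. I corrected the height from the depth image and gripped again.
  - The scene camera's disc reading was partly occluded, so it is off by about 10 mm and slightly tilted. I trusted the clearer top view.
  - In the last pictures the top camera did not find the beaker, but the scene camera saw it where it was. The weight and the white jar agreed with the first measurement to within about 8 mm in both cameras.

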